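Load a wooden disc into the spring-fed blank feeder

ROBOT

A 6-joint arm with a two-finger parallel gripper is mounted at the origin on the work surface. World frame = base frame: x ahead of the robot, y to its left, z up, the work surface at z = 0. Lengths are in m, angles in rad, forces in N, time in s.
With the tool pointing down it reaches from about 0.375 to 0.975 m from the base axis. Payload 3.8 kg.
Tool frame: the origin (TCP) lies between the finger pads; the fingertips stand 25 mm ahead of it and the grasp point (between the pads) lies 6 mm ahead of it; z points along the fingers, y is the line along which they close (so a half turn about z gives the same grasp; the last joint's range is limited). The gripper opens to 88 mm and grips with 3 to 60 N. Pads are 18 mm wide; open, the fingers measure 123 mm over their backs; the gripper's body (75 mm by 187 mm) begins 45 mm behind the grasp point.
Start: joints at [-1.313, 0.264, 1.604, -0, 1.274, -0.037], TCP at [0.196, -0.646, 0.264] pointing down, gripper open.
Joint ranges: [-2.63, 2.63], [-0.94, 2.18], [0.31, 2.57], [-1.31, 4.45], [0, 2.66], [-2.55, 2.55]. Speed limits (rad/s): [2.57, 2.57, 3.14, 3.14, 3.14, 3.14].

INTERFACE

Orientations are given as [roll, pitch, yaw] about the fixed x, y, z axes, in that order (R = Rz(yaw) Ry(pitch) Rx(roll)).
In Python, from station import r gives the robot as it stands.
- The arm moves only by the tool play_rows, never from a script. Its argument "steps" is a list that holds one entry, the list of rows, each a list of 5 numbers: the opening, from -1 (shut) to 1 (fully open), so that 0 is half open, then the shift along the tool's x, y, z in cm, then the turn about the tool's z in degrees. In form: [[[gripper, dx, dy, dz, twist], ...]]. A call has 1 to 20 rows; each row is the pose to reach, as a shift and turn from the pose commanded when the call began, along the tool's axes at that moment; what a row does not reach only later rows make up. A row lasts 1/12 s, in which the tool goes at most 41.7 mm and 7.16 degrees, less where a joint would pass 70% of its speed; a pose out of reach is approached as far as the arm can. A call with a gripper value outside its range is refused whole. The fingers move at their own pace and stop on an object; "squeeze" is the grip in N (left out, the last holds). Time passes only in rows, so rows that repeat a pose let the fingers close. It gives the time, the measured TCP pose, the force, the opening and the grip force at its end, in the units of the state.
- r.sense(): the state, without advancing time (a new reading comes with each control period).
- r.camera(name): name is "scene" or "side" or "wrist"; returns the picture (420x560x3 uint8, blue, green, red); there is no depth.
- r.calibration(name): a dict with "fx", "fy", "cx", "cy" (pixels), "cam_to_world" (4x4, takes a point from camera to world coordinates); the wrist camera has in their place "mount" (4x4, takes a point from camera to tool coordinates, whose origin is the TCP and whose axes are the flange's). Camera axes: x right, y down, z forward; pixel columns grow to the right and rows downward; lengths in m; the calibration is good to about 2 mm. A picture is of the moment at which its call begins: read the wrist's pose just before it. calibration takes no time and is no camera call.
- r.finish_job(): hands the job in; it is judged then, once.
The state is a dict: "t": time; "joints": joint angles; "joint_velocities": joint speeds; "joint_efforts": joint torques, N m; "position": TCP position; "eef_rot": TCP orientation; "force": force on the tool from outside, world axes, zero at the start; "torque": the same for the moment, N m; "width": opening from 0.0 (shut) to 1.0 (fully open); "grip_force": force on a finger pad.
Only numpy, scipy, OpenCV 4.12 (cv2) and the standard library are available. Lean on these libraries where they do the work, as an engineer would, in place of code of your own. Each camera call takes 0.05 s, during which the arm holds its last target. There are 200 camera calls.

TASK

Load the loose round wooden disc from the feeder's chute: slide it along over the stack well, press it straight down against the spring until both side catches have snapped back over it, then let go so that it stays held down flat under them. Leave the other things on the table where they are.

Things in the scene. Friction and masses are not known exactly. Their poses are not given: they have to be found in the camera images.
- feeder: Fixed table-top feeder for round blanks, plywood base, aluminium bars and grey chute, 150 x 215 mm, 90 mm high. Origin on the table under the axis of its round stack well (inner radius 34.5 mm, fenced by upright bars), z up. A level loading chute joins the well on its +y side and runs along the feeder's y axis. Two steel catches face each other across the well at feeder +x and -x, tips 27 mm from the axis.
- disc: The loose round wooden disc to load: 66 mm diameter, 12 mm thick, 35 g, flat in the chute with 2 mm play a side. Origin at the centre of its underside, z up. Slid to the stops it drops about 7 mm and rests on the catches' sloping upper faces, its top about 80 to 82 mm above the table; pressing it in takes about 5 to 10 N.
- disc_center (a point): Centre of that disc, 6 mm above its underside.
- well (a point): Point on the axis of the well, 60 mm above the table, level with the catches' flat undersides: a loaded disc's top lies here. Pressed so that its top is just below this (it can go 8 mm below before the spring plate stops it), a disc lets the catches snap back. A tool pressing within 20 mm of the axis clears the catches.
- chute_mid (a point): Point on the chute's centre line, 100 mm in feeder +y from the well's axis, on the chute's floor (76 mm above the table). The floor runs from the well's edge (y 35) to its open end (y 165); side rails: inner faces at x = +-35, tops 86 mm above the table. Three bars at the well's -y side, 90 mm high, stop a disc slid in over the well.
- follower (a joint): Travel of the spring plate under the stack, m, grows downward. 0 at the start, with two discs already in the well filling it up to the catches; about 0.012 when a third is held under the catches; end of travel at 0.020. Spring about 6 N at 0, 250 N/m.
- catch_a (a joint): Outward travel of the catch on the feeder's +x side, m: 0 is sprung in (shut), 0.009 fully out. Steel, sprung inward, 0.6 to 1.8 N.
- catch_b (a joint): The same for the catch on the feeder's -x side.
- paint_jar: Bystander: closed amber jar, 52 mm diameter, 62 mm high, beside the feeder; origin under its centre. Leave it.
- brush: Bystander: brush, 200 mm long, lying on the table near the feeder; origin at its middle. Leave it.
- square_blank: Bystander: square wooden blank, 70 x 70 x 12 mm, on the table; origin under its centre. Not for this feeder.
- water_cup: Bystander: white cup, 76 mm diameter, 85 mm high; origin under its centre. Leave it.
- card_box: Bystander: white lidded box, 103 x 103 x 98 mm; origin under its centre. Leave it.
- palette: Bystander: white dish, 110 mm diameter, 18 mm high; origin under its centre. Leave it.
Mind the look-alikes: they are no part of the job. Leave any black or purple look-alike of the disc alone.

How it is judged:
By the outcome, as a careful person would: the job done as asked, in the order asked, and still so for the second after the job is handed in, with the robot touching nothing.
It also fails if it takes over 42 s, if anything falls off the work surface, if the arm or the gripper's body presses on something with over 40 N, if the wrist force passes 120 N, or if a joint passes its speed limit or range.

## Working session

There is one attempt and no reset: what is moved stays moved. The work goes in short steps, Python scripts to look and compute and a tool call to move; the robot and the scene stay as the last step left them, time stands still between calls to the robot, and variables do not carry over. Pictures are saved under pics/ and viewed, at most 10 in all, crops included, and the job is handed in when it is done.

Besides the shell and the picture viewer there is one more tool, called after "Call:" by a JSON object that holds its "fn" and its "kwargs". play_rows: Moves the arm, as the interface text tells. Its arguments: {"type":"object","properties":{"steps":{"type":"array"},"squeeze":{"type":"number"}},"required":["steps"]}

```bash
mkdir -p pics; ls; python3 - <<'E'
from station import r
import cv2,numpy as np
s=r.sense();print(s['t'],s['position'],s['eef_rot'],s['width'])
a=r.camera('scene');b=r.camera('side')
cv2.imwrite('pics/scene.png',a);cv2.imwrite('pics/side.png',b)
for n in('scene','side','wrist'):print(n,r.calibration(n))
E
```

```text
pics
0.0 [ 0.19595801 -0.6452445   0.26240709] [-3.13935001e+00 -4.90476869e-05  2.94828980e-01] 0.9979286273762726
scene {'fx': 461.6542423071206, 'fy': 461.6542423071206, 'cx': 275.9088255953119, 'cy': 213.0547850297789, 'cam_to_world': array([[ 0.38698191,  0.76935811, -0.5082648 ,  1.32159668],
       [ 0.92207248, -0.32600553,  0.20857312, -0.35064861],
       [-0.00522971, -0.54937101, -0.83556218,  1.35313799],
       [ 0.        ,  0.        ,  0.        ,  1.        ]])}
side {'fx': 452.63313143953343, 'fy': 452.63313143953343, 'cx': 286.3419919003598, 'cy': 217.0783871130582, 'cam_to_world': array([[-0.9110388 , -0.23209355,  0.34079451,  0.127172  ],
       [-0.41180044,  0.47066766, -0.78031555,  0.93099807],
       [ 0.02070526, -0.85123706, -0.52437272,  0.73415648],
       [ 0.        ,  0.        ,  0.        ,  1.        ]])}
wrist {'fx': 378.8190760100202, 'fy': 378.8190760100202, 'cx': 285.93292183761207, 'cy': 209.88947585287306, 'mount': array([[-6.73850357e-04, -9.62156630e-01, -2.72496173e-01,
         7.12031228e-02],
       [ 9.99999661e-01, -7.77352359e-04,  2.71873902e-04,
        -3.78280529e-04],
       [-4.73410820e-04, -2.72495898e-01,  9.62156828e-01,
        -1.20215185e-01],
       [ 0.00000000e+00,  0.00000000e+00,  0.00000000e+00,
         1.00000000e+00]])}
```

View pics/scene.png

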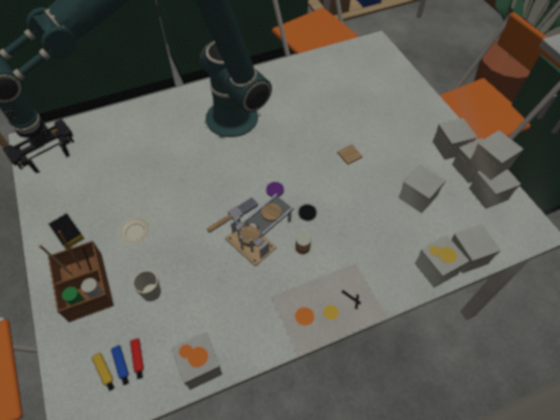

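View pics/side.png

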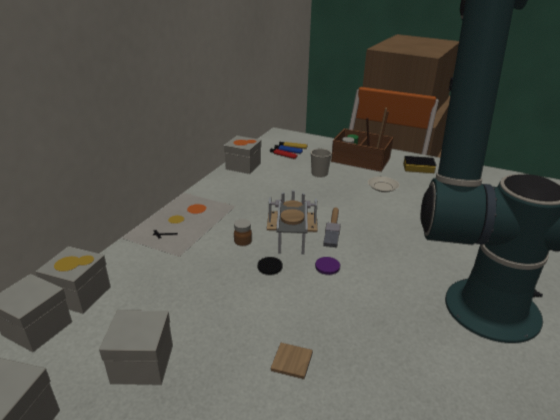

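The scene view shows the feeder at about (262,228), with a wooden round in the chute at (271,212) and one in the well at (250,233). The black (307,212) and purple (275,189) discs on the table are the look-alikes. In the side view the feeder is at (292,215). I'll enlarge both to confirm.

```bash
python3 - <<'E'
import cv2,numpy as np
a=cv2.imread('pics/scene.png')[185:275,210:310];b=cv2.imread('pics/side.png')[180:260,250:350]
a=cv2.resize(a,(400,360),interpolation=2);b=cv2.resize(b,(400,320),interpolation=2)
c=np.zeros((360,800,3),np.uint8);c[:,:400]=a;c[:320,400:]=b
cv2.imwrite('pics/crop.png',cv2.convertScaleAbs(c,alpha=1.5))
E
```

```text
(no output)
```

View pics/crop.png

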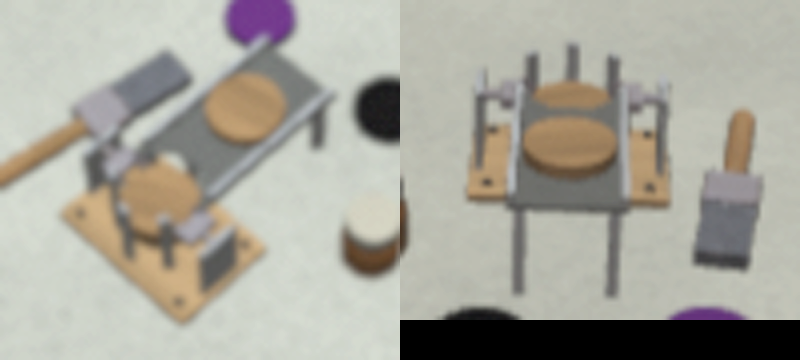

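The crop confirms it. The loose disc lies in the chute at scene (271.2,211.7) and side (292.5,215). The other wooden round is lower, under the catches at scene (249.7,233.7), so it belongs to the stack. The brush and jar stand next to the feeder.

```bash
cat > h.py <<'E'
from station import r
import cv2,numpy as np
from scipy.spatial.transform import Rotation as R
def ray(n,uv,z,pose=None):
    c=r.calibration(n)
    if n=='wrist':
        T=np.eye(4);T[:3,:3]=R.from_euler('xyz',pose['eef_rot']).as_matrix();T[:3,3]=pose['position'];M=T@c['mount']
    else: M=c['cam_to_world']
    d=M[:3,:3]@[(uv[0]-c['cx'])/c['fx'],(uv[1]-c['cy'])/c['fy'],1];o=M[:3,3]
    return o+d*(z-o[2])/d[2]
E
python3 - <<'E'
from h import *
print('disc',ray('scene',(271.2,211.7),.088),ray('side',(292.5,215),.088))
print('well',ray('scene',(249.7,233.7),.06))
e1=ray('scene',(210+268/4,185+40/4),.086);e2=ray('scene',(210+335/4,185+96/4),.086);print('ends',e1,e2,np.linalg.norm(e1-e2))
f1=ray('side',(250+108/4,180+208/4),.08);f2=ray('side',(250+228/4,180+208/4),.08);print(f1,f2)
E
```

```text
disc [ 0.54107401 -0.04703129  0.088     ] [ 0.53642537 -0.04793269  0.088     ]
well [ 0.57589995 -0.13762048  0.06      ]
ends [ 0.48506776 -0.00276513  0.086     ] [0.55902131 0.02612165 0.086     ] 0.07939504482920569
[0.5436013  0.03613006 0.08      ] [0.47301398 0.00152857 0.08      ]
```

Call:
{"fn": "play_rows", "kwargs": {"steps": [[[-1, 44.6, -42, 0, -4.6], [-1, 44.6, -42, 0, -4.6], [-1, 44.6, -42, 0, -4.6], [-1, 44.6, -42, 0, -4.6], [-1, 44.6, -42, 0, -4.6], [-1, 44.6, -42, 0, -4.6], [-1, 44.6, -42, 0, -4.6], [-1, 44.6, -42, 0, -4.6], [-1, 44.6, -42, 0, -4.6], [-1, 44.6, -42, 0, -4.6], [-1, 44.6, -42, 0, -4.6], [-1, 44.6, -42, 0, -4.6], [-1, 44.6, -42, 0, -4.6], [-1, 44.6, -42, 0, -4.6], [-1, 44.6, -42, 0, -4.6], [-1, 44.6, -42, 0, -4.6], [-1, 44.6, -42, 0, -4.6], [-1, 44.6, -42, 0, -4.6], [-1, 44.6, -42, 0, -4.6], [-1, 44.6, -42, 0, -4.6]]], "squeeze": 20}}

```text
t: 1.77
position: [0.5002, -0.1156, 0.2636]
eef_rot: [3.142, 0.0, 0.373]
force: [0.3, 0.3, 0.4]
width: 0.006
grip_force: 0.0
```

```bash
python3 - <<'E'
from h import *
s=r.sense();print(s['t'],s['position'],s['eef_rot'],s['width'],s['force'])
cv2.imwrite('pics/w1.png',r.camera('wrist'))
import json;json.dump({k:list(map(float,s[k])) for k in('position','eef_rot')},open('w1.json','w'))
E
```

```text
1.7667 [ 0.50021582 -0.11561865  0.26356301] [3.14155915e+00 4.52973088e-04 3.73094048e-01] 0.005668065973811709 [0.30921096 0.32932601 0.40078449]
```

View pics/w1.png

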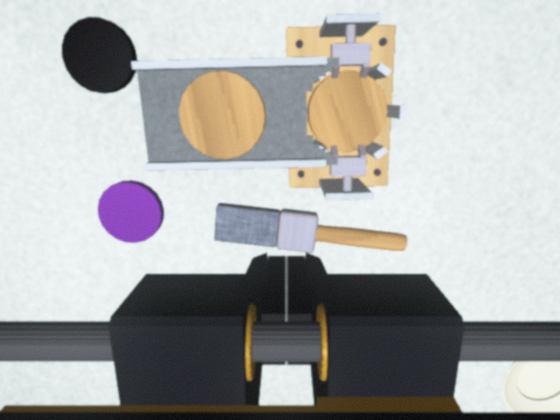

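The wrist view shows the disc at (222,114), the stack in the well at (347,110), the rails running from (133,65) to (330,61) and from (148,166) to (330,162), and the stop bar at (394,111).

```bash
python3 - <<'E'
from h import *
import json
p=json.load(open('w1.json'))
W=lambda u,v,z:ray('wrist',(u,v),z,p)[:2]
img=cv2.imread('pics/w1.png');h=cv2.cvtColor(img,cv2.COLOR_BGR2HSV)
m=cv2.inRange(h,(8,70,80),(25,255,255))
m[:, :]=cv2.morphologyEx(m,cv2.MORPH_OPEN,np.ones((5,5)))
cs,_=cv2.findContours(m,cv2.RETR_EXTERNAL,cv2.CHAIN_APPROX_NONE)
for c in cs:
    if cv2.contourArea(c)>2000: print(cv2.minEnclosingCircle(c),cv2.contourArea(c))
d=W(222,114,.088);w=W(347,110,.06);a=W(133,65,.086);b=W(330,61,.086);c=W(148,166,.086);e=W(330,162,.086)
print('disc',d,'well',w,np.linalg.norm(d-w))
for q in(a-b,c-e,d-w):print(np.degrees(np.arctan2(q[1],q[0]))-90)
print('railmid',(b+e)/2,'rails gap',np.linalg.norm(b-e))
yaw=np.radians(np.degrees(np.arctan2(*(a-b+c-e)[::-1]))-90);X=np.array([np.cos(yaw),np.sin(yaw)]);Y=np.array([-X[1],X[0]])
for n,q in(('d',d),('w',w),('rm',(b+e)/2),('rend',(a+c)/2),('stop',W(394,111,.09))):print(n,X@(q-w),Y@(q-w))
for n,z in ((w,0),(d,0)):
    print('tcp->',n-np.array(p['position'][:2]))
E
```

```text
((220.99180603027344, 114.78524780273438), 44.58635711669922) 5793.0
((351.8240051269531, 109.8130111694336), 50.466190338134766) 5635.5
disc [ 0.54106375 -0.0474941 ] well [ 0.5792889  -0.13873439] 0.09892397422930642
22.42950721345025
22.597628517328005
22.73126283573123
railmid [ 0.57133534 -0.12368125] rails gap 0.07453980110112783
d -0.000376479697992617 0.09892325783331986
w 0.0 0.0
rm -0.001583639044763292 0.016951355941170483
rend -0.0015836390447632838 0.16144685016271648
stop -0.0007942026887472158 -0.030607989427700853
tcp-> [ 0.07907308 -0.02311574]
tcp-> [0.04084793 0.06812455]
```

Call:
{"fn": "play_rows", "kwargs": {"steps": [[[-1, 6.1, -10.8, 0, -1.1], [-1, 6.1, -10.8, 0, -1.1], [-1, 6.1, -10.8, 0, -1.1], [-1, 6.1, -10.8, 4, -1.1], [-1, 6.1, -10.8, 8, -1.1], [-1, 6.1, -10.8, 12, -1.1], [-1, 6.1, -10.8, 14, -1.1], [-1, 6.1, -10.8, 14, -1.1], [-1, 6.1, -10.8, 14, -1.1], [-1, 6.1, -10.8, 14, -1.1]]]}}

```text
t: 2.65
position: [0.5194, 0.0077, 0.1255]
eef_rot: [3.14, -0.002, 0.393]
force: [0.7, 0.0, -0.2]
width: 0.003
grip_force: 0.0
```

```bash
python3 - <<'E'
from h import *
s=r.sense();print(s['t'],s['position'],s['eef_rot'],s['width'],s['force'])
cv2.imwrite('pics/w2.png',r.camera('wrist'))
E
```

```text
2.65 [0.51941627 0.0077128  0.12545486] [ 3.14048088e+00 -2.42050497e-03  3.93087164e-01] 0.002591172845530764 [ 0.70382165  0.00572922 -0.16533451]
```

View pics/w2.png

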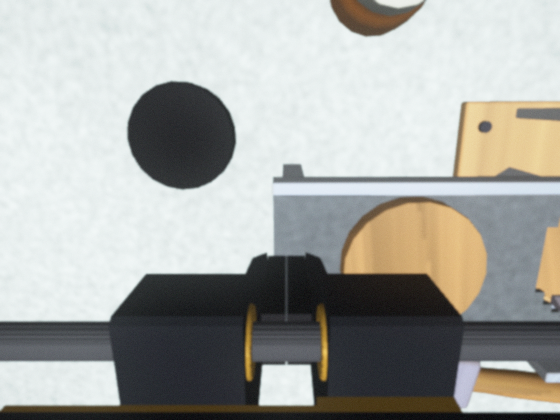

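The view shows the disc's left edge at (343,265), its top at (415,198), the chute end at column 274 and the rail's inner edge at row 195. The fingers are over the chute's end, just behind the disc.

```bash
python3 - <<'E'
from h import *
s=r.sense();p=s['position'][:2];y=s['eef_rot'][2]
X=np.array([np.cos(y),np.sin(y)]);Y=np.array([-X[1],X[0]])
for n,u,v,z in(('railL',290,195,.086),('railR',540,195,.086),('end',274,186,.086),('dleft',343,262,.088),('dright',487,262,.088),('dtop',415,198,.088)):
    q=ray('wrist',(u,v),z,s)[:2]-p;print(n,(X@q*1e3).round(1),(Y@q*1e3).round(1))
E
```

```text
railL 32.7 -1.6
railR 32.5 -110.7
end 36.7 5.3
dleft 2.0 -25.6
dright 1.9 -90.9
dtop 31.7 -55.5
```

Call:
{"fn": "play_rows", "kwargs": {"steps": [[[-1, -0.2, 0, 1, 0], [-1, -0.2, 0, 2.1, 0], [-1, -0.2, 0, 2.1, 0], [-1, -0.2, 0.5, 2.1, 0], [-1, -0.2, 1, 2.1, 0], [-1, -0.2, 1.7, 2.1, 0], [-1, -0.2, 2.4, 2.1, 0], [-1, -0.2, 3.1, 2.1, 0], [-1, -0.2, 3.8, 2.1, 0], [-1, -0.2, 4.5, 2.1, 0], [-1, -0.2, 5.2, 2.1, 0], [-1, -0.2, 5.9, 2.1, 0], [-1, -0.2, 6.6, 2.1, 0], [-1, -0.2, 7.3, 2.1, 0], [-1, -0.2, 8.0, 2.1, 0], [-1, -0.2, 8.7, 2.1, 0], [-1, -0.2, 9.4, 2.1, 0], [-1, -0.2, 10, 2.1, 0], [-1, -0.2, 10, 2.1, 0]]]}}

```text
t: 4.28
position: [0.5552, -0.0859, 0.1028]
eef_rot: [3.141, -0.0, 0.394]
force: [-0.6, -0.4, 0.3]
width: 0.006
grip_force: 0.0
```

```bash
python3 - <<'E'
from h import *
s=r.sense();print(s['t'],s['position'],s['eef_rot'],s['width'],s['force'])
cv2.imwrite('pics/w3.png',r.camera('wrist'))
E
```

```text
4.2833 [ 0.55522656 -0.08585043  0.10278617] [ 3.14087848e+00 -3.75099495e-04  3.93521598e-01] 0.006320989451044706 [-0.57530087 -0.41801958  0.32578798]
```

View pics/w3.png

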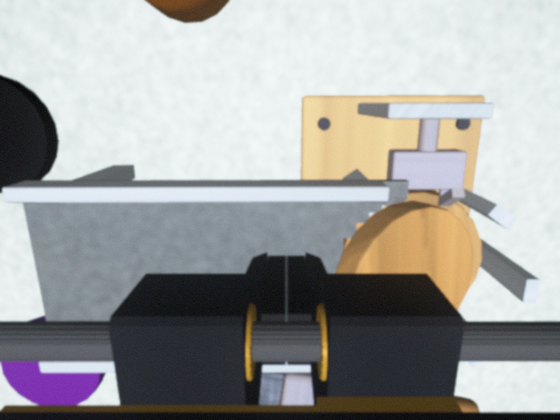

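The disc is now over the well at about (410,265) and tipping slightly, still about 10 mm short of the stops. I'll push on slowly.

Call:
{"fn": "play_rows", "kwargs": {"steps": [[[-1, 0, 0.3, -0.1, 0], [-1, 0, 0.6, -0.1, 0], [-1, 0, 0.8, -0.1, 0], [-1, 0, 1.0, -0.1, 0], [-1, 0, 1.1, -0.1, 0], [-1, 0, 1.1, -0.1, 0], [-1, 0, 1.1, -0.1, 0]]]}}

```text
t: 4.92
position: [0.5588, -0.0948, 0.1037]
eef_rot: [-3.142, 0.0, 0.394]
force: [-0.3, 0.2, -0.3]
width: 0.007
grip_force: 0.0
```

Call:
{"fn": "play_rows", "kwargs": {"steps": [[[-1, 0, 0.2, 0, 0], [-1, 0, 0.4, 0, 0], [-1, 0, 0.4, 0, 0], [-1, 0, 0.4, 0, 0]]]}}

```text
t: 5.25
position: [0.5605, -0.0986, 0.1037]
eef_rot: [3.141, -0.0, 0.394]
force: [0.3, 1.0, 0.2]
width: 0.007
grip_force: 0.3
```

```bash
python3 - <<'E'
from h import *
a=r.camera('scene');b=r.camera('side');w=r.camera('wrist')
c=np.zeros((420,800,3),np.uint8)
c[:,:360]=cv2.resize(w[100:380,270:510],(360,420),interpolation=2)
c[:210,360:]=cv2.resize(a[195:279,200:376],(440,210),interpolation=2)
c[210:,360:]=cv2.resize(b[170:254,210:386],(440,210),interpolation=2)
cv2.imwrite('pics/c4.png',cv2.convertScaleAbs(c,alpha=1.3))
E
```

```text
(no output)
```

View pics/c4.png

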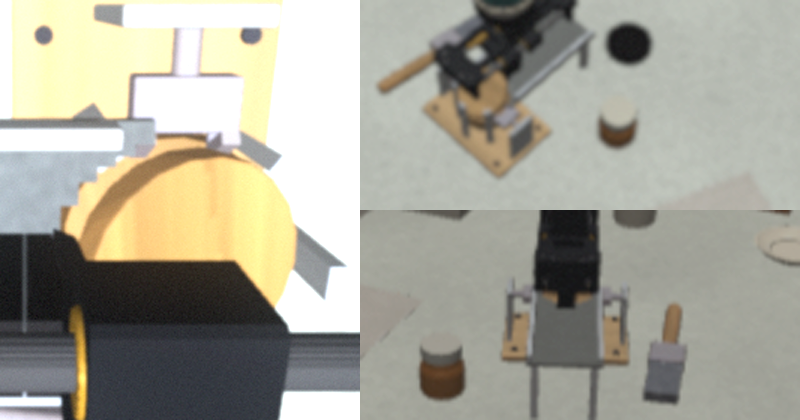

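The disc has dropped into the well against the stop bars, and the push force is about 1 N. Next I lift, move over the axis and come down to just above the disc.

Call:
{"fn": "play_rows", "kwargs": {"steps": [[[-1, 0, -0.2, 0, 0], [-1, 0, -0.2, -1.5, 0], [-1, 0, -0.2, -3, 0], [-1, 0, -0.2, -3, 0], [-1, 0, 2, -3, 0], [-1, 0, 4, -3, 0], [-1, 0.05, 4.5, -3, 0], [-1, 0.05, 4.5, -3, 0], [-1, 0.05, 4.5, -3, 0]]]}}

```text
t: 6.15
position: [0.5776, -0.1396, 0.133]
eef_rot: [-3.14, 0.001, 0.393]
force: [-0.8, -0.7, -0.3]
width: 0.004
grip_force: 0.0
```

```bash
python3 - <<'E'
from h import *
s=r.sense();print(s['position'],s['force'])
w=r.camera('wrist');b=r.camera('side')
c=np.zeros((420,800,3),np.uint8)
c[:,:560]=w
c[:240,560:]=cv2.resize(b[180:260,250:330],(240,240),interpolation=2)
cv2.imwrite('pics/c5.png',cv2.convertScaleAbs(c,alpha=1.2))
E
```

```text
[ 0.57756482 -0.13958586  0.1329891 ] [-0.77540379 -0.68139701 -0.25914593]
```

View pics/c5.png

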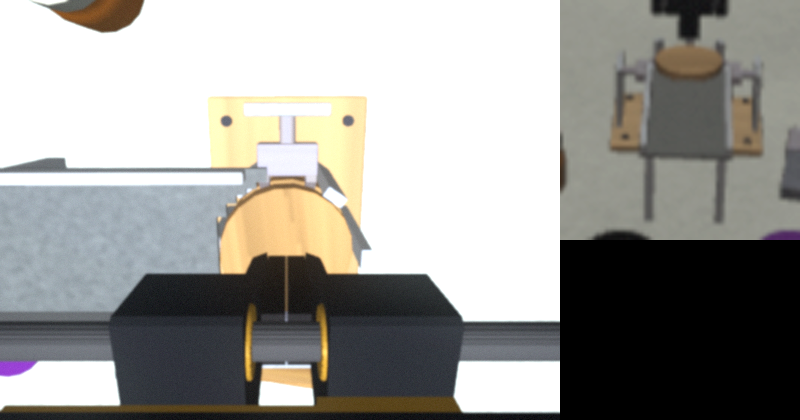

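The catch (288,160) and the disc centre (col 288) line up with the fingers (col 286), so I can press.

Call:
{"fn": "play_rows", "kwargs": {"steps": [[[-1, 0, 0, 1, 0], [-1, 0, 0, 2, 0], [-1, 0, 0, 2.6, 0], [-1, 0, 0, 3.0, 0], [-1, 0, 0, 3.4, 0], [-1, 0, 0, 3.8, 0], [-1, 0, 0, 4.2, 0], [-1, 0, 0, 4.6, 0], [-1, 0, 0, 4.9, 0], [-1, 0, 0, 5.1, 0], [-1, 0, 0, 5.2, 0], [-1, 0, 0, 5.2, 0], [-1, 0, 0, 5.2, 0], [-1, 0, 0, 5.2, 0]]]}}

```text
t: 7.42
position: [0.5788, -0.1397, 0.0827]
eef_rot: [3.141, -0.001, 0.394]
force: [-1.1, 1.3, 6.3]
width: 0.003
grip_force: 3.4
```

Call:
{"fn": "play_rows", "kwargs": {"steps": [[[-1, 0, 0, 0.2, 0], [-1, 0, 0, 0.4, 0], [-1, 0, 0, 0.4, 0], [-1, 0, 0, 0.4, 0], [-1, 0, 0, 0.4, 0]]]}}

```text
t: 7.83
position: [0.5788, -0.1397, 0.0789]
eef_rot: [3.141, -0.001, 0.394]
force: [-2.0, 1.3, 8.0]
width: 0.005
grip_force: 3.9
```

```bash
python3 - <<'E'
from h import *
s=r.sense();print(s['position'],s['force'])
w=r.camera('wrist');a=r.camera('scene')
c=np.zeros((420,800,3),np.uint8)
c[:,:480]=cv2.resize(w[70:280,180:420],(480,420),interpolation=2)
c[:320,480:]=cv2.resize(a[195:275,220:300],(320,320),interpolation=2)
cv2.imwrite('pics/c6.png',c)
E
```

```text
[ 0.57876358 -0.13970657  0.07886394] [-2.04583445  1.28862413  7.96155616]
```

View pics/c6.png

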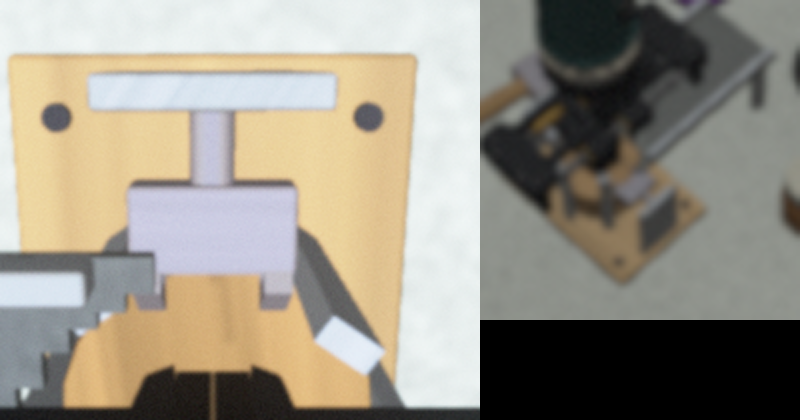

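The +x catch is back over the disc's rim at (215,290) in the crop. I'll release slowly and back off.

Call:
{"fn": "play_rows", "kwargs": {"steps": [[[-1, 0, 0, -0.3, 0], [-1, 0, 0, -0.7, 0], [-1, 0, 0, -1.2, 0], [-1, 0, 0, -3, 0], [-1, 0, 0, -6, 0], [-1, 0, 0, -10, 0], [-1, 0, 0, -14, 0], [-1, 0, 0, -17, 0], [-1, -3, 0, -18, 0], [-1, -6, 0, -18, 0], [-1, -6, 0, -18, 0], [-1, -6, 0, -18, 0]]]}}

```text
t: 8.93
position: [0.5217, -0.1633, 0.2576]
eef_rot: [3.142, -0.0, 0.393]
force: [0.3, -0.1, -0.0]
width: 0.0
grip_force: 0.0
```

```bash
python3 - <<'E'
from h import *
s=r.sense();print(s['position'],s['force'])
w=r.camera('wrist');b=r.camera('side')
c=np.zeros((420,800,3),np.uint8)
c[:,:480]=cv2.resize(w[0:210,180:420],(480,420),interpolation=2)
c[:320,480:]=cv2.resize(b[180:260,252:332],(320,320),interpolation=2)
cv2.imwrite('pics/c7.png',c)
E
```

```text
[ 0.52173567 -0.16325912  0.25761712] [ 0.33773138 -0.05801845 -0.04142708]
```

View pics/c7.png

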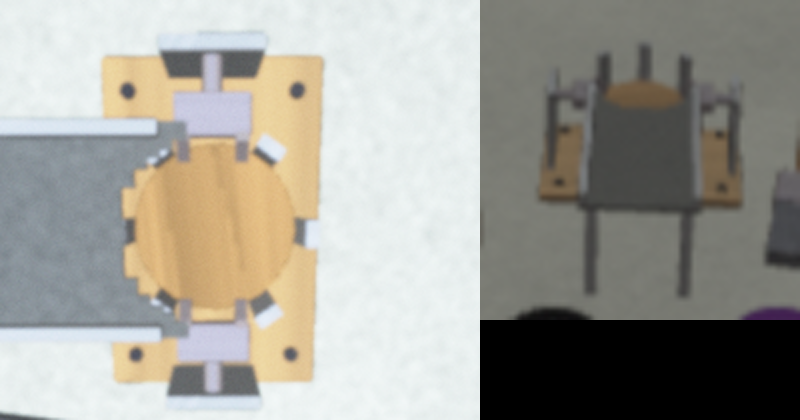

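The disc lies flat at (215,230) in the crop with both catches over its rim, at (212,150) and (212,310). In the side view it sits at the same low level the stack had before. I'm handing in.

```bash
python3 -c "
from station import r
print(r.finish_job())"
```

```text
the job is handed in; nothing more can be done
None
```

The disc is loaded: the last pictures show it flat in the well with both side catches over its rim, and the job was handed in with the arm clear, about 9 s into the 42 s allowed.

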